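# Seat a heat sink against the fence and lock the toggle clamp

### The job

With the fingertips, push the silver heat sink on the fixture plate across until its long side lies flush against the fence. Then push the red clamp lever up and over, past its dead point, until it snaps into lock and the plunger holds the heat sink tight against both the fence and the end stop. Do not pick the heat sink up, and leave the other things on the bench where they are.

Things in the scene. Friction and masses are not known exactly. Their poses are not given: they have to be found in the camera images.
- fixture: Clamping fixture fixed to the bench, turned up to 0.45 rad: dark steel plate 140 x 260 x 10 mm. In its frame, mm: plate underside z = 0, x -70 to 70, y -145 to 115; aluminium fence, face x = 45 looking to -x, y 22 to 102, top z 26; aluminium end stop, face y = 90 looking to -y, x 5 to 55, top z 30; toggle clamp on the line x = 30: guide block y -26 to -8, top z 34, cheeks y -115 to -85, top z 50.
- nest (a point): Where the middle of the heat sink's underside belongs when it is home against fence and end stop: fixture x = 30, y = 65, z = 10 mm (the plate's top). Its axes are the fixture's: +x towards the fence, +y towards the end stop.
- heat_sink: Loose silver heat sink lying on the plate, 30 (x) x 50 (y) x 22 mm, about 55 g; origin in the middle of its underside. It starts 20 to 52 mm short of the fence and about 5 to 20 mm short of the end stop, turned up to 0.25 rad against the fixture; its 50 mm side is to lie along the fence. A push on its near (-x) side slides it.
- pivot (a point): The clamp lever's hinge axis, at fixture x = 30, y = -100 mm, 40 mm above the bench; the axis is along fixture x, so the lever swings in the fixture's y-z plane.
- lever_tip (a point): Outer end of the clamp lever, 95 mm from the pivot, on the centre line of the round red grip (18 mm across, 33 to 95 mm from the pivot).
- lever (a joint): Clamp lever, rad. 0 = open, as it starts: leaning 30 deg back from upright to fixture -y. Grows as it swings up and over towards +y; dead point 1.25; stop at 1.55, 31 deg above level towards +y: locked. Moves under 1 N at the grip while the plunger slides the part home, then stiffens to about 5 N; past the dead point it snaps to 1.55 by itself; let go earlier it springs part way back.
- tip: Black rubber tip of the clamp's plunger, 16 mm across, axis along fixture y through x = 30 mm, 21 mm above the bench. With the lever open its front face is at fixture y = +10 mm; it moves forward up to 34 mm.
- black_heat_sink: Black heat sink, 30x50x22 mm; loose bystander on the bench, not to be moved; origin in the middle of its underside.
- capacitor: Dark blue upright capacitor, 22 mm across, 40 mm high; loose bystander on the bench, not to be moved; origin in the middle of its underside.
- blue_tape: Roll of blue tape lying flat, 70 mm across, 24 mm high; loose bystander on the bench, not to be moved; origin in the middle of its underside.
- terminal_block: Green terminal block, 21x60x20 mm; loose bystander on the bench, not to be moved; origin in the middle of its underside.
- yellow_screwdriver: Yellow-handled screwdriver, 169 mm long; loose bystander on the bench, not to be moved; origin in the middle of its underside.
- meter: Yellow multimeter, 144x69x39 mm; loose bystander on the bench, not to be moved; origin in the middle of its underside.
- flux: Amber flux bottle, 45 mm across, 126 mm high; loose bystander on the bench, not to be moved; origin in the middle of its underside.
Mind the look-alikes: they are no part of the job. What is shaped like the heat_sink but purple is not meant.

How it is judged:
By the outcome, as a careful person would: the job done as asked, in the order asked, and still so for the second after the job is handed in, with the robot touching nothing.
It also fails if it takes over 58 s, if anything falls off the work surface, if the arm or the gripper's body presses on something with over 40 N, if the wrist force passes 120 N, or if a joint passes its speed limit or range.

### The arm

A 6-joint arm with a two-finger parallel gripper is mounted at the origin on a cart in front of the work surface, level with it; the furniture and walls round the work are solid. World frame = base frame: x ahead of the robot, y to its left, z up, the work surface at z = 0. Lengths are in m, angles in rad, forces in N, time in s.
With the tool pointing down it reaches from about 0.3 to 0.75 m from the base axis. Payload 8.5 kg.
Tool frame: the origin (TCP) lies at the very end of the fingers, on their centre line; the grasp point (between the pads) lies 19 mm behind it (r.hold_point_z is the z of the grasp point in the tool frame, in m); z points along the fingers, y is the line along which they close (so a half turn about z gives the same grasp; the last joint's range is limited). The gripper opens to 88 mm and grips with 3 to 60 N. Pads are 18 mm wide; open, the fingers measure 123 mm over their backs; the gripper's body (75 mm by 187 mm) begins 45 mm behind the grasp point.
Start: joints at [1.009, 0.381, 1.297, -0, 1.464, -0.215], TCP at [0.187, 0.517, 0.239] pointing down, gripper open.
Joint ranges: [-3.11, 3.11], [-0.89, 2.33], [0.22, 2.48], [-1.42, 4.56], [0.17, 2.85], [-2.88, 2.88]. Speed limits (rad/s): [2.39, 2.39, 3.14, 3.14, 3.14, 3.14].

### API

Orientations are given as a rotation vector (axis times angle).
In Python, from rig import r gives the robot as it stands. The module is installed in compiled form; this text tells all that it offers.
- The arm moves only by the shell command python3 -m crank 'ROWS'. ROWS is JSON, one flat list of numbers, 7 for each row, row after row: the shift along the tool's x, y, z in m, then the turn, a rotation vector about the tool's x, y, z in rad, then the finger opening in m, from 0 to 0.0881. A call has 1 to 8 rows; each row shifts and turns the commanded pose from where the row before left it, along the tool's axes as they then stand; what a row does not reach is not made up. A row lasts 1/12 s, in which the tool goes at most 41.7 mm and 7.16 degrees, less where a joint would pass 70% of its speed; a pose out of reach is approached as far as the arm can. A call with a gripper value outside its range is refused whole. The fingers move at their own pace and stop on an object; the grip force is fixed at half the most. Time passes only in rows, so rows that do not move let the fingers close. It gives the time, the measured TCP pose, the force, the opening and the grip force at its end, in the units of the state.
- r.observe(): the state, without advancing time (a new reading comes with each control period).
- r.snapshot(name): name is "scene" or "top" or "wrist"; returns a dict with "color" (420x560x3 uint8, red, green, blue), "vertical_fov" (degrees; the focal length in pixels is half the picture's height over the tangent of half this angle, whatever the lens; pixels are square), "cx", "cy" (the principal point, pixels), "distortion" ([k1, k2, p1, p2, k3] as OpenCV has them; the pictures are not rectified), "camera_from_world" (4x4, takes a point from world to camera coordinates). Camera axes: x right, y down, z forward; pixel columns grow to the right and rows downward; lengths in m; the calibration is good to about 2 mm. A picture is of the moment at which its call begins. There is no depth.
- r.finish_job(): hands the job in; it is judged then, once.
The state is a dict: "clock": time; "joints": joint angles; "qd": joint speeds; "tau": joint torques, N m; "tool_pos": TCP position; "eef_rot": TCP orientation; "ft_force": force on the tool from outside, world axes, zero at the start; "wrist_torque": the same for the moment, N m; "opening": finger opening in m; "gripper_force": force on a finger pad.
Only numpy, scipy, OpenCV 4.12 (cv2) and the standard library are available. Lean on these libraries where they do the work, as an engineer would, in place of code of your own. Each camera call takes 0.05 s, during which the arm holds its last target. There are 200 camera calls.

## Working session

There is one attempt and no reset: what is moved stays moved. The work goes in short steps, Python scripts to look and compute and a shell command to move; the robot and the scene stay as the last step left them, time stands still between calls to the robot, and variables do not carry over. Pictures are saved under pics/ and viewed, at most 10 in all, crops included, and the job is handed in when it is done.

```bash
mkdir -p pics; cat > h.py <<'E'
import numpy as np, cv2
from scipy.spatial.transform import Rotation as R
from rig import r
def cam(s):
    H,W=s["color"].shape[:2]; f=H/2/np.tan(np.radians(s["vertical_fov"])/2)
    return np.array([[f,0,s["cx"]],[0,f,s["cy"]],[0,0,1.]]),np.array(s["distortion"],float),np.array(s["camera_from_world"])
def ray(s,px):
    K,D,T=cam(s); u=cv2.undistortPoints(np.array(px,float).reshape(-1,1,2),K,D).reshape(-1,2)
    d=np.c_[u,np.ones(len(u))]@T[:3,:3]; return -T[:3,:3].T@T[:3,3],d
def onz(s,px,z):
    c,d=ray(s,px); return c+d*((z-c[2])/d[:,2])[:,None]
def proj(s,P):
    K,D,T=cam(s); return cv2.projectPoints(np.array(P,float).reshape(-1,3),cv2.Rodrigues(T[:3,:3])[0],T[:3,3],K,D)[0].reshape(-1,2)
def snap(n,name):
    s=r.snapshot(n); cv2.imwrite(f"pics/{name}.png",s["color"][:,:,::-1]); np.save(f"pics/{name}.npy",s,allow_pickle=True); return s
def load(name): return np.load(f"pics/{name}.npy",allow_pickle=True).item()
E
python3 - <<'E'
from h import *
a=snap("scene","scene0");b=snap("top","top0");c=snap("wrist","wrist0")
for s in (a,b,c):
    K,D,T=cam(s); print(K[0,0],-T[:3,:3].T@T[:3,3],D)
print(r.observe(), r.hold_point_z)
E
```

```text
489.84217702368056 [-0.70900689 -0.54349943  1.22112015] [-0.08150324  0.          0.          0.          0.        ]
405.688462486526 [0.35865911 0.064651   1.20760572] [0.00773509 0.         0.         0.         0.        ]
366.863660014118 [0.1091381  0.54384286 0.38490604] [-0.08527602  0.          0.          0.          0.        ]
{'clock': 0.15, 'joints': array([ 1.00867701e+00,  3.81034288e-01,  1.29799717e+00, -2.81645008e-05,
        1.46359361e+00, -2.15293975e-01]), 'qd': array([-0.00104027, -0.00158454, -0.00147974, -0.00071283,  0.00162696,
        0.0011832 ]), 'tau': array([ 2.49323552e-03, -4.38082623e+01, -2.24612725e+01,  7.13567971e-02,
        3.43506667e-02, -7.96966197e-05]), 'tool_pos': array([0.18684969, 0.51707633, 0.23831352]), 'eef_rot': array([-5.41997787e-01, -3.09411457e+00,  1.51722467e-03]), 'ft_force': array([ 0.50980329, -0.96645357, -0.27075541]), 'wrist_torque': array([-0.05047495, -0.00421388, -0.01919299]), 'gripper_force': 0.0, 'opening': 0.08800629457203778} -0.0187
```

View pics/top0.png

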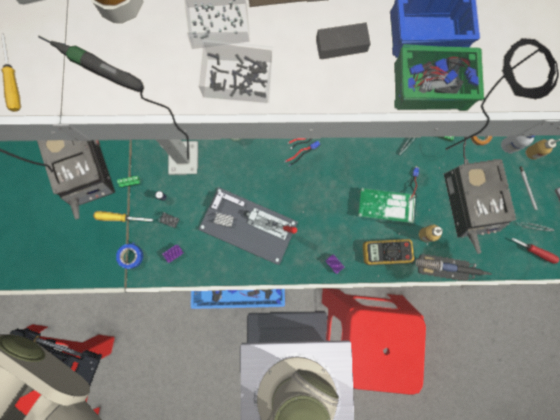

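View pics/scene0.png

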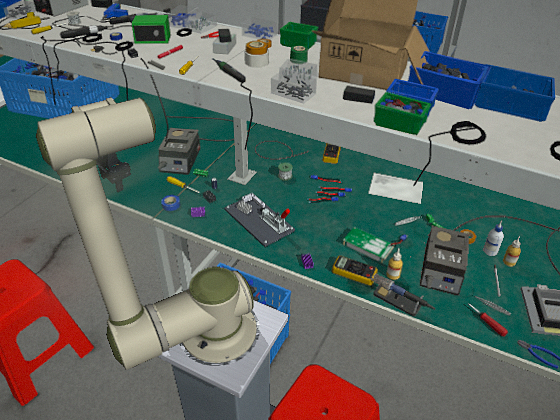

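The top view shows the fixture plate at about (248,225), the silver heat sink at about (223,220) and the red lever grip at about (292,230). Look-alikes: purple heat sinks at (172,254) and (334,263), and a black one at (168,220). I choose the silver one on the plate at (223,220) and check it in a crop.

```bash
python3 - <<'E'
from h import *
b=load("top0")
x0,y0=190,180
cv2.imwrite("pics/crop1.png",cv2.resize(b["color"][y0:y0+90,x0:x0+120,::-1],None,fx=6,fy=6,interpolation=cv2.INTER_CUBIC))
print(onz(b,[[223,220],[248,225],[292,230]],0.02))
E
```

```text
[[0.50629918 0.20316923 0.02      ]
 [0.49034277 0.13000724 0.02      ]
 [0.47346526 0.00097904 0.02      ]]
```

View pics/crop1.png

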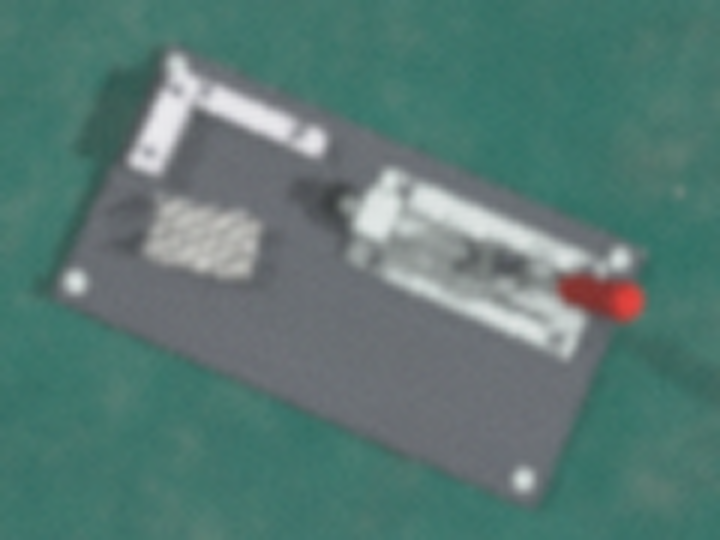

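The crop confirms it: silver finned heat sink at (205,238) in the crop, with the L of fence and end stop at (160,110) and (265,120), the clamp at (460,260) and the red grip tip at (620,300). Now a rough fixture pose from the plate corners.

```bash
cat >> h.py <<'E'
def fit(F,Wd): # 2D rigid: world = t + Rot(th) F
    F=np.array(F,float);Wd=np.array(Wd)[:,:2];f=F-F.mean(0);w=Wd-Wd.mean(0)
    th=np.arctan2((f[:,0]*w[:,1]-f[:,1]*w[:,0]).sum(),(f*w).sum()); M=np.array([[np.cos(th),-np.sin(th)],[np.sin(th),np.cos(th)]])
    t=Wd.mean(0)-M@F.mean(0); return th,t,M,np.abs(F@M.T+t-Wd).max()
def tool(): 
    o=r.observe(); return o["tool_pos"],R.from_rotvec(o["eef_rot"]).as_matrix(),o
def need(P): p,M,o=tool(); return M.T@(np.array(P)-p)
E
python3 - <<'E'
from h import *
b=load("top0"); px=np.array([[540,505],[55,292],[175,45],[645,255]])/6+[189.6,179.6]
F=np.array([[-70,-145],[-70,115],[70,115],[70,-145]])/1000
th,t,M,e=fit(F,onz(b,px,.01)); print(th,t,e)
p,Rt,o=tool(); print(Rt.round(3))
c=load("wrist0"); T=cam(c)[2]; print("cam in tool",Rt.T@((-T[:3,:3].T@T[:3,3])-p),"axis in tool",Rt.T@T[2,:3])
for f in [(0.0,.03),(.03,.065)]: print(f,t+M@f, need([*(t+M@f),.25]))
print("hs rough fixture",(onz(b,np.array([[205,238]])/6+[189.6,179.6],.032)[:,:2]-t)@M)
E
```

```text
-0.43375480023559854 [0.49749493 0.1426896 ] 0.003022473684086341
[[-0.94   0.34  -0.001]
 [ 0.34   0.94  -0.001]
 [ 0.    -0.001 -1.   ]]
cam in tool [ 0.08221102 -0.00139096 -0.14657531] axis in tool [-0.31511142 -0.0015428   0.94905343]
(0.0, 0.03) [0.51010335 0.16991142] [-0.4220093  -0.21662817 -0.01154824]
(0.03, 0.065) [0.552035   0.18906179] [-0.45493481 -0.18436505 -0.01158733]
hs rough fixture [[-0.01534556  0.05555862]]
```

```bash
python3 -m crank '[-0.031,-0.020,0,0,0,0.011,0.012,-0.031,-0.020,0,0,0,0.011,0.012,-0.031,-0.020,0,0,0,0.011,0.012,-0.031,-0.020,0,0,0,0.011,0.012,-0.031,-0.020,0,0,0,0.011,0.012,-0.031,-0.020,0,0,0,0.011,0.012,-0.031,-0.020,0,0,0,0.011,0.012,-0.031,-0.020,0,0,0,0.011,0.012]'
python3 -m crank '[-0.031,-0.020,0,0,0,0,0.012,-0.031,-0.020,0,0,0,0,0.012,-0.031,-0.020,0,0,0,0,0.012,-0.031,-0.020,0,0,0,0,0.012,0,0,0,0,0,0,0.012,0,0,0,0,0,0,0.012]'
python3 - <<'E'
from h import *
s=snap("wrist","w1")
E
```

```text
clock: 0.82
tool_pos: [0.3571, 0.2742, 0.2387]
eef_rot: [-0.678, -3.067, 0.0]
ft_force: [0.7, 0.4, 0.6]
opening: 0.0366
gripper_force: 0.0
clock: 1.32
tool_pos: [0.4359, 0.1498, 0.2384]
eef_rot: [-0.683, -3.066, 0.0]
ft_force: [0.4, 0.1, -0.5]
opening: 0.0119
gripper_force: 0.0
```

View pics/w1.png

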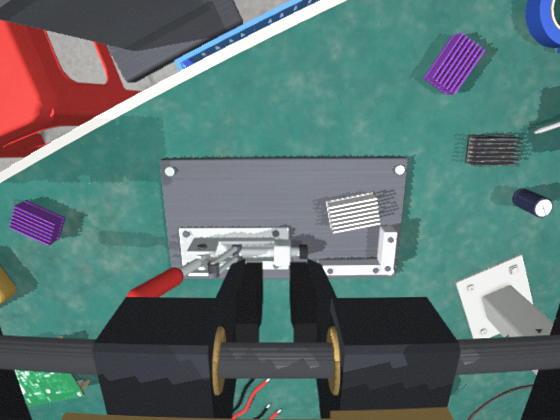

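The wrist view shows the plate's near corners at (162,158) and (408,158), the heat sink at (353,212), the end stop at (388,250), the fence at (355,268), the plunger tip at (300,252) and the red grip at (155,283).

```bash
cat >> h.py <<'E'
def tri(s1,p1,s2,p2):
    c1,d1=ray(s1,p1);c2,d2=ray(s2,p2); a=np.c_[d1[0],-d2[0]]; k=np.linalg.lstsq(a,c2-c1,rcond=None)[0]
    A=c1+k[0]*d1[0];B=c2+k[1]*d2[0]; return (A+B)/2,np.linalg.norm(A-B)
E
python3 - <<'E'
from h import *
s=load("w1");b=load("top0"); c=s["color"]; hsv=cv2.cvtColor(c,cv2.COLOR_RGB2HSV)
gray=((hsv[:,:,1]<75)&(hsv[:,:,2]<150)&(hsv[:,:,2]>50)).astype(np.uint8)
L=[next(x for x in range(140,200) if gray[y,x:x+6].all()) for y in range(165,215,3)]
Rr=[next(x for x in range(430,380,-1) if gray[y,x-6:x].all()) for y in range(165,215,3)]
Tp=[next(y for y in range(140,190) if gray[y:y+6,x].all()) for x in range(180,390,8)]
ys=np.arange(165,215,3);xs=np.arange(180,390,8)
l=np.polyfit(ys,L,1);q=np.polyfit(ys,Rr,1);t=np.polyfit(xs,Tp,1)
def isec(v):
    y=t[1]
    for _ in range(20): x=np.polyval(v,y);y=np.polyval(t,x)
    return [x,y]
px=np.array([isec(l),isec(q)]); print("corners",px)
for k in (0,1):
    print(tri(s,px[k],b,np.array([[540,505],[55,292]])[k]/6+[189.6,179.6]))
F=np.array([[-.07,-.145],[-.07,.115]]); W=onz(s,px,.01)
th,tt,M,e=fit(F,W);print("fixture",th,tt,e); np.save("fx.npy",[th,*tt])
m=(hsv[:,:,1]<60)&(hsv[:,:,2]>150); m=m.astype(np.uint8); m[:185]=0;m[237:]=0;m[:,:315]=0;m[:,376 :]=m[:,376:]*(np.arange(560)[376:]<384)
m=cv2.morphologyEx(m,cv2.MORPH_CLOSE,np.ones((7,7)))
cs=cv2.findContours(m,0,2)[0]; ct=max(cs,key=cv2.contourArea); rc=cv2.minAreaRect(ct); bx=cv2.boxPoints(rc);print(rc,bx.tolist())
hb=(onz(s,bx,.032)[:,:2]-tt)@M; print("hs box fixture mm",(hb*1000).round(1).tolist(),(hb.mean(0)*1000))
for i in range(4): print(np.linalg.norm(hb[i]-hb[i-1])*1000,np.degrees(np.arctan2(*(hb[i]-hb[i-1])[::-1])))
print("hs 2view",tri(s,rc[0],b,np.array([205,238])/6+[189.6,179.6]))
E
```

```text
corners [[164.50176517 158.29197157]
 [401.31665063 156.53899203]]
(array([ 0.37560488,  0.03837552, -0.01903046]), np.float64(0.001297060001702014))
(array([ 0.48809108,  0.28170579, -0.02714845]), np.float64(0.0005451037352532564))
fixture -0.4303226862586997 [0.4952088  0.14510897] 0.006225899072209662
((354.2959899902344, 218.1280059814453), (45.43690872192383, 52.59232711791992), 79.69515228271484) [[324.3599853515625, 200.47999572753906], [376.10400390625, 191.07200622558594], [384.23199462890625, 235.77601623535156], [332.48797607421875, 245.1840057373047]]
hs box fixture mm [[-29.5, 26.3], [-39.0, 78.1], [9.6, 90.6], [19.7, 36.5]] [-9.80558081 57.86040812]
50.25319944127881 -168.22958209491213
52.726696368507476 100.39972476831295
50.17381895906241 14.36597532672949
54.99537578195039 -79.40736061956623
hs 2view (array([0.50626526, 0.200079  , 0.03971562]), np.float64(0.002866552316205627))
```

```bash
python3 - <<'E'
from h import *
c=load("w1")["color"][150:285,150:420,::-1]; c=cv2.resize(c,None,fx=2.96,fy=2.96,interpolation=cv2.INTER_CUBIC); cv2.imwrite("pics/crop2.png",c); print(c.shape)
E
```

```text
(400, 799, 3)
```

View pics/crop2.png

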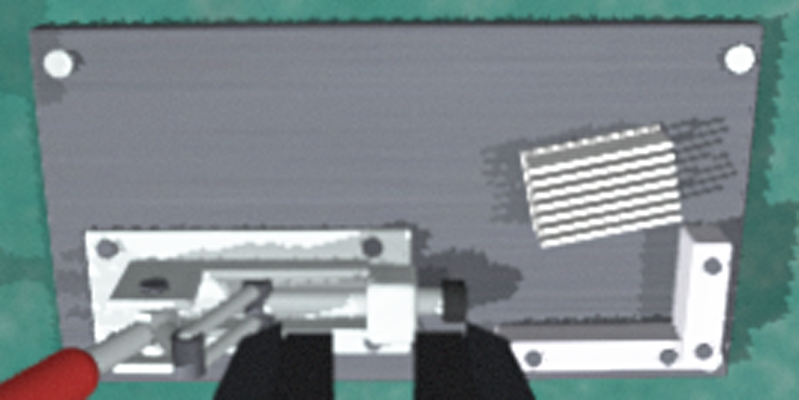

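Zoomed crop: the plate corners are (33,30), (762,27), (727,375), (65,378). The heat sink's top face corners are (527,168), (670,143), (685,220), (545,247), and the black plunger tip's front is at (467,300).

```bash
python3 - <<'E'
from h import *
s=load("w1");b=load("top0"); C=lambda p:np.array(p)/2.96+[149.7,149.7]
px=C([[33,30],[762,27],[727,375],[65,378]]); F=np.array([[-70,-145],[-70,115],[70,115],[70,-145]])/1000
bp=np.array([[540,505],[55,292],[175,45],[645,255]])/6+[189.6,179.6]
print("plate z",[tri(s,px[k],b,bp[k])[0][2].round(4) for k in range(4)])
th,t,M,e=fit(F,onz(s,px,.01)); print(th,t,e); np.save("fx.npy",[th,*t])
h=C([[527,168],[670,143],[685,220],[545,247]])
for z in (.032,):
  hb=(onz(s,h,z)[:,:2]-t)@M*1000; print(hb.round(1).tolist(),hb.mean(0),np.degrees(np.arctan2(*(hb[1]-hb[0])[::-1]))-90)
print("hs",tri(s,h.mean(0),b,np.array([205,238])/6+[189.6,179.6]))
print("tipface",(onz(s,C([[467,300]]),.021)[:,:2]-t)@M*1000)
red=lambda c:((c[:,:,0]>130)&(c[:,:,1]<60)&(c[:,:,2]<60)).astype(np.uint8)
# start of push: near side x_min - 9 - 10mm
p,Rt,o=tool(); print(Rt.round(3), "tool fixture",(p[:2]-t)@M*1000,"yaw err",np.arctan2(Rt[1,1],Rt[0,1])-np.pi/2-th)
for f,z in [((-.05,.058),.03),((-.05,.058),.017),((.006,.060),.017)]: print(f,need([*(t+M@f),z]))
E
```

```text
plate z [np.float64(-0.0058), np.float64(0.0018), np.float64(0.0088), np.float64(0.0097)]
-0.4340444055293953 [0.49630925 0.14548452] 0.0018789860188083707
[[-24.1, 29.0], [-32.9, 77.7], [-4.8, 85.3], [5.1, 36.5]] [-14.16071861  57.13976809] 10.228048345711201
hs (array([0.50753341, 0.20158838, 0.03029799]), np.float64(0.003730621551164365))
tipface [[30.43024489 10.59613742]]
[[-0.906  0.423 -0.001]
 [ 0.423  0.906  0.   ]
 [ 0.001 -0.    -1.   ]] tool fixture [-57.71951107 -20.82899449] yaw err -0.002189826581852017
(-0.05, 0.058) [-0.00772274  0.07887918  0.20847689]
(-0.05, 0.058) [-0.00773371  0.07888126  0.22147689]
(0.006, 0.06) [-0.06372917  0.08100389  0.22142931]
```

```bash
python3 -m crank '[0,0.02,0.02,0,0,0,0.012,0,0.02,0.03,0,0,0,0.012,0,0.02,0.035,0,0,0,0.012,0,0.019,0.035,0,0,0,0.012,0,0,0.035,0,0,0,0.012,0,0,0.035,0,0,0,0.012,0,0,0.022,0,0,0,0.012,0,0,0.008,0,0,0,0.012]'
python3 -m crank '[0,0,0,0,0,0,0.012,0,0,0,0,0,0,0.012]'
python3 - <<'E'
from h import *
th,*t=np.load("fx.npy");M=np.array([[np.cos(th),-np.sin(th)],[np.sin(th),np.cos(th)]])
print((tool()[0][:2]-t)@M*1000, need([*(t+M@[.006,.058]),.017]))
E
```

```text
clock: 2.03
tool_pos: [0.4661, 0.2238, 0.0158]
eef_rot: [-0.673, -3.063, 0.004]
ft_force: [-0.5, -0.1, 0.1]
opening: 0.0121
gripper_force: 0.0
clock: 2.2
tool_pos: [0.4687, 0.2235, 0.0197]
eef_rot: [0.676, 3.067, 0.001]
ft_force: [-0.2, 0.7, 0.5]
opening: 0.0121
gripper_force: 0.0
[-57.8992142   59.17542501] [-0.06389684 -0.00120202  0.00269505]
```

```bash
python3 -m crank '[-0.005,0,0.004,0,0,0,0.012,-0.007,0,0,0,0,0,0.012,-0.006,0,0,0,0,0,0.012,-0.006,0,0,0,0,0,0.012,-0.006,0,0,0,0,0,0.012,-0.006,0,0,0,0,0,0.012,-0.006,0,0,0,0,0,0.012,-0.006,0,0,0,0,0,0.012]'
python3 -m crank '[-0.004,0,0,0,0,0,0.012,-0.004,0,0,0,0,0,0.012,-0.003,0,0,0,0,0,0.012,0,0,0,0,0,0,0.012]'
```

```text
clock: 2.87
tool_pos: [0.5127, 0.2022, 0.0148]
eef_rot: [-0.678, -3.068, -0.0]
ft_force: [-0.9, 0.3, 1.1]
opening: 0.0119
gripper_force: 0.3
clock: 3.2
tool_pos: [0.5227, 0.1976, 0.0147]
eef_rot: [0.678, 3.067, 0.0]
ft_force: [0.4, -0.4, 0.1]
opening: 0.012
gripper_force: 0.0
```

```bash
python3 -m crank '[-0.002,0,0,0,0,0,0.012,-0.001,0,0,0,0,0,0.012,-0.001,0,0,0,0,0,0.012,0,0,0,0,0,0,0.012]'
python3 -m crank '[-0.001,0,0,0,0,0,0.012,0,0,0,0,0,0,0.012]'
```

```text
clock: 3.53
tool_pos: [0.5247, 0.1966, 0.0147]
eef_rot: [-0.676, -3.065, 0.0]
ft_force: [-5.3, 2.7, 2.8]
opening: 0.0118
gripper_force: 2.6
clock: 3.7
tool_pos: [0.5246, 0.1965, 0.0147]
eef_rot: [-0.676, -3.064, 0.0]
ft_force: [-8.1, 4.3, 5.2]
opening: 0.0121
gripper_force: 4.7
```

```bash
python3 -m crank '[0.01,0,0,0,0,0,0.012,0.025,0,0,0,0,0,0.012,0.02,0,-0.025,0,0,0,0.012,0.01,0,-0.04,0,0,0,0.012,0,0,-0.04,0,0,0,0,0,0,-0.04,0,0,0,0,0,0,-0.04,0,0,0,0,0,0,0,0,0,0,0]'
python3 - <<'E'
from h import *
th,*t=np.load("fx.npy");M=np.array([[np.cos(th),-np.sin(th)],[np.sin(th),np.cos(th)]])
s=snap("wrist","w2"); p,Rt,o=tool(); print(p,(p[:2]-t)@M*1000,o["joints"])
c=s["color"]; P=proj(s,[[*(t+M@[a,b]),.032] for a,b in [(.045,.02),(.045,.1),(-.03,.1),(.03,-.15)]]); print(P.tolist())
x0,y0=np.maximum(P[:3].min(0).astype(int)-40,0); x1,y1=P[:3].max(0).astype(int)+30
cc=cv2.resize(c[y0:y1,x0:x1,::-1],None,fx=3,fy=3,interpolation=cv2.INTER_CUBIC); cv2.imwrite("pics/crop3.png",cc[:600,:800]); print(x0,y0,cc.shape)
E
```

```text
clock: 4.37
tool_pos: [0.4698, 0.224, 0.2071]
eef_rot: [0.674, 3.055, 0.009]
ft_force: [0.3, -0.6, -0.2]
opening: 0.0002
gripper_force: 0.0
[0.46875687 0.22364588 0.20336753] [-57.8677761   59.32665946] [ 2.17085036e-01  3.53344476e-01  1.44847096e+00 -2.71432576e-04
  1.33109483e+00 -9.19192793e-01]
[[236.03313252637025, 280.4889621086677], [316.34787307122747, 280.16076040590053], [319.3492967234051, 209.02745028095015], [67.56484444440903, 266.08409347872185]]
196 169 (423, 459, 3)
```

View pics/crop3.png

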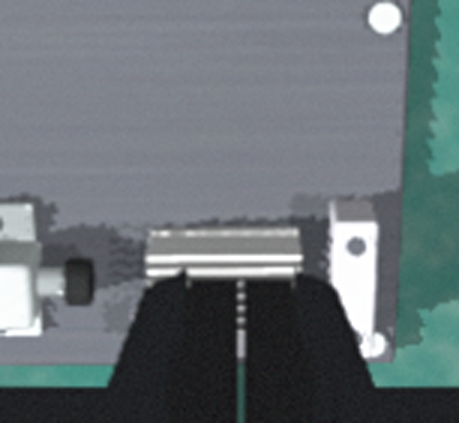

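The crop shows the heat sink's near edge running from (147,255) to (300,255), parallel to the fixture. About 10 mm is left to the end stop, for the plunger to close. Next is the lever: travel to it, then turn 90°.

```bash
python3 -m crank '[-0.0125,-0.033,0,0,0,0,0,-0.0125,-0.033,0,0,0,0,0,-0.0125,-0.033,0,0,0,0,0,-0.0125,-0.033,0,0,0,0,0,-0.0125,-0.033,0,0,0,0,0,-0.0125,-0.033,0,0,0,0,0,-0.0125,-0.033,0,0,0,0,0,0,0,0,0,0,0.12,0]'
python3 -m crank '[0,0,0,0,0,0.12,0,0,0,0,0,0,0.12,0,0,0,0,0,0,0.12,0,0,0,0,0,0,0.12,0,0,0,0,0,0,0.12,0,0,0,0,0,0,0.12,0,0,0,0,0,0,0.12,0,0,0,0,0,0,0.12,0]'
python3 -m crank '[0,0,0,0,0,0.12,0,0,0,0,0,0,0.12,0,0,0,0,0,0,0.12,0,0,0,0,0,0,0.12,0,0,0,0,0,0,0,0,0,0,0,0,0,0,0]'
cat > st.py <<'E'
from h import *
th,*t=np.load("fx.npy");M=np.array([[np.cos(th),-np.sin(th)],[np.sin(th),np.cos(th)]])
p,Rt,o=tool(); print("fixture mm",(p[:2]-t)@M*1000,p[2]*1000,"yaw err",np.arctan2(Rt[1,0],Rt[0,0])-np.pi/2-th,"down",Rt[:,2].round(3),"F",o["ft_force"])
E
python3 - <<'E'
from st import *
s=snap("wrist","w3"); print(need([*(t+M@[.03,-.175]),.1]))
print(proj(s,[[*(t+M@[.03,-.1475]),.122]]))
E
```

```text
clock: 5.08
tool_pos: [0.4491, -0.0277, 0.1985]
eef_rot: [-0.861, -3.02, 0.002]
ft_force: [-0.1, 0.7, -0.2]
opening: 0.0001
gripper_force: 0.0
clock: 5.75
tool_pos: [0.4491, -0.023, 0.1984]
eef_rot: [-2.164, -2.275, 0.002]
ft_force: [-0.1, -0.1, 1.0]
opening: 0.0009
gripper_force: 0.0
clock: 6.25
tool_pos: [0.4493, -0.023, 0.1988]
eef_rot: [-2.635, -1.708, 0.002]
ft_force: [-0.6, 0.5, -0.1]
opening: 0.0003
gripper_force: 0.0
fixture mm [  28.23536704 -172.66694415] 198.83653041300025 yaw err 0.0136609861130082 down [-0.002  0.    -1.   ] F [-0.6453932   0.45901619 -0.13618819]
[-0.00231667  0.00174004  0.09904123]
[[279.46109462 180.14637519]]
```

View pics/w3.png

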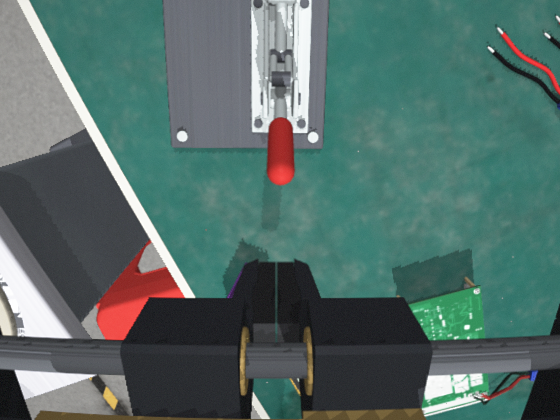

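The red grip runs from (281,122) to its end at (281,184), straight ahead of the fingers and matching the predicted tip at (279,180). I lower behind it.

```bash
python3 -m crank '[-0.002,0.001,0.02,0,0,0.013,0,0,0.001,0.03,0,0,0,0,0,0,0.03,0,0,0,0,0,0,0.017,0,0,0,0,0,0,0.002,0,0,0,0,0,0,0,0,0,0,0]'
python3 -m crank '[0.01,0,0,0,0,0,0,0.01,0,0,0,0,0,0,0.01,0,0,0,0,0,0,0.01,0,0,0,0,0,0,0.01,0,0,0,0,0,0,0.008,0,0,0,0,0,0,0,0,0,0,0,0,0]'
python3 st.py
```

```text
clock: 6.8
tool_pos: [0.4504, -0.0258, 0.1002]
eef_rot: [-2.647, -1.689, 0.002]
ft_force: [-0.6, 0.0, 0.1]
opening: 0.0002
gripper_force: 0.0
clock: 7.38
tool_pos: [0.4759, 0.0282, 0.1008]
eef_rot: [2.649, 1.689, 0.001]
ft_force: [0.2, 0.2, -0.5]
opening: 0.0004
gripper_force: 0.0
fixture mm [  30.81259229 -115.02680713] 100.83380525728745 yaw err -0.0011323190530687088 down [ 0.001  0.    -1.   ] F [ 0.19954213  0.1761525  -0.50448832]
```

```bash
python3 -m crank '[0.008,0,0,0,0,0,0,0.008,0,0,0,0,0,0,0.008,0,0,0,0,0,0,0.005,0,0,0,0,0,0,0.005,0,0,0,0,0,0,0.005,0,0,0,0,0,0]'
python3 - <<'E'
from st import *
s=snap("wrist","w4")
E
```

```text
clock: 7.88
tool_pos: [0.4918, 0.0622, 0.1006]
eef_rot: [-2.65, -1.687, 0.001]
ft_force: [-2.0, -3.6, -0.5]
opening: 0.0
gripper_force: 1.4
fixture mm [ 30.92113468 -77.42662935] 100.59879042784785 yaw err -0.0029674991590390998 down [-0.001 -0.    -1.   ] F [-1.95785533 -3.59039177 -0.50846849]
```

View pics/w4.png

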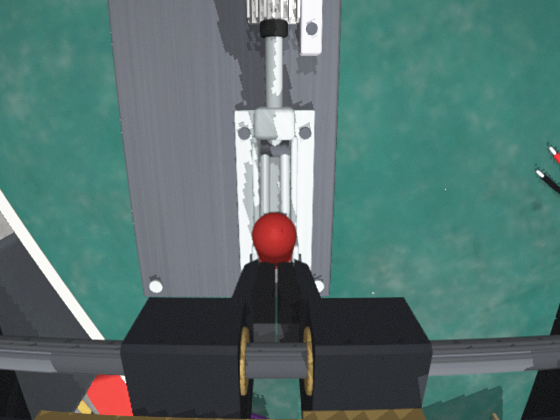

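The fingertips are behind the red grip (ball at (274,237)). The plunger is extended, with its tip at (274,28) touching the heat sink, and the force is 4 N. I keep going over the dead point.

```bash
python3 -m crank '[0.004,0,0.001,0,0,0,0,0.004,0,0.002,0,0,0,0,0.004,0,0.003,0,0,0,0,0.004,0,0.003,0,0,0,0,0.003,0,0.003,0,0,0,0,0,0,0,0,0,0,0]'
python3 st.py
```

```text
clock: 8.43
tool_pos: [0.4998, 0.0798, 0.0881]
eef_rot: [-2.649, -1.687, 0.001]
ft_force: [-0.5, -0.1, -0.4]
opening: 0.0002
gripper_force: 0.0
fixture mm [ 30.81274342 -58.10982201] 88.05964487150999 yaw err -0.002496603687875687 down [-0.001  0.    -1.   ] F [-0.48755413 -0.13873577 -0.35520039]
```

The force is gone, so the lever has snapped over. I withdraw and check.

```bash
python3 -m crank '[-0.01,0,-0.015,0,0,0,0,-0.01,0,-0.035,0,0,0,0,-0.01,0,-0.035,0,0,0,0,0,0,-0.035,0,0,0,0,0.02,0,-0.03,0,0,0,0,0.03,0,-0.02,0,0,0,0,0.03,0,0,0,0,0,0,0,0,0,0,0,0,0]'
python3 - <<'E'
from st import *
s=snap("wrist","w5"); sc=snap("scene","sc5")
L=1.55-np.pi/6; q=lambda a,b,z:[*(t+M@[a/1000,b/1000]),z/1000]
print("lever tip pred",proj(s,[q(30,-100+95*np.sin(L),40+95*np.cos(L))]))
print("hs top corners pred",proj(s,[q(15,40,32),q(15,90,32),q(45,90,32),q(45,40,32)]).round(1).tolist())
a=s["color"][0:300,100:460,::-1]; cv2.imwrite("pics/crop5.png",cv2.resize(a,None,fx=2,fy=2,interpolation=cv2.INTER_CUBIC))
E
```

```text
clock: 9.1
tool_pos: [0.5224, 0.1277, 0.2598]
eef_rot: [2.647, 1.69, 0.006]
ft_force: [-0.1, -0.3, -0.6]
opening: 0.0005
gripper_force: 0.0
fixture mm [31.17715095 -5.14776099] 259.77913953300543 yaw err -0.00021542429352366943 down [ 0.003  0.001 -1.   ] F [-0.07292604 -0.27711696 -0.63159576]
lever tip pred [[273.99911133 197.51031038]]
hs top corners pred [[259.0, 125.3], [258.4, 73.3], [289.3, 73.2], [288.9, 125.3]]
```

View pics/crop5.png

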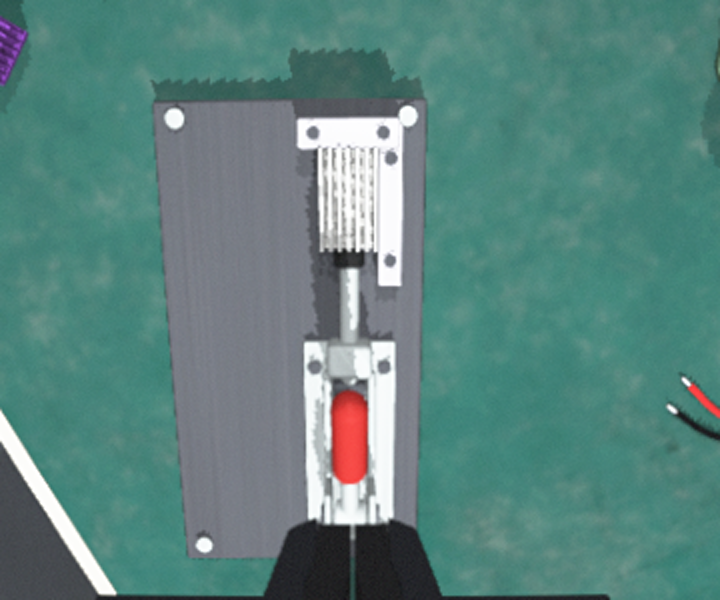

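The heat sink fills (318,147) to (378,250), flush with both the fence and the end stop. The grip end at (348,392) matches the locked prediction of (348,395), so I hand the job in.

```bash
python3 -c "
from rig import r
print(r.finish_job())"
```

```text
the job is handed in; nothing more can be done
None
```

The silver heat sink is pushed flush against the fence and held tight against the end stop by the locked clamp, confirmed in the last wrist picture; the robot is clear, nothing else was touched, and the job was handed in at about 9 s.

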